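# Park the mallet in its spring collar

## Robot

A 6-joint arm with a two-finger parallel gripper is mounted at the origin on the work surface. World frame = base frame: x ahead of the robot, y to its left, z up, the work surface at z = 0. Lengths are in mm, angles in degrees, forces in N, time in s.
With the tool pointing down it reaches from about 350 to 850 mm from the base axis. Payload 8.1 kg.
Tool frame: the origin (TCP) lies midway between the tips of the shut fingers; the grasp point (between the pads) lies 19 mm behind it; z points along the fingers, y is the direction in which the jaws open and shut (so a half turn about z gives the same grasp; the last joint's range is limited). The gripper opens to 85 mm and grips with 20 to 120 N. Pads are 22 mm wide; open, the fingers measure 114 mm over their backs; the gripper's body (76 mm by 85 mm) begins 54 mm behind the grasp point. The pads swing forward as they close: fully open they stand 13 mm farther back than shut.
Start: joints at [-80.523, 7.471, 85.268, -0, 87.261, -4.893], TCP at [148.928, -581.228, 205.192] pointing down, gripper open.
Joint ranges: [-169.43, 169.43], [-51.17, 129.36], [1.28, 143.12], [-76.62, 256.62], [0, 156.53], [-152.29, 152.29]. Speed limits (degrees/s): [136.94, 136.94, 159.86, 180, 180, 180].

## Interface

Orientations are given as [roll, pitch, yaw] about the fixed x, y, z axes, in that order (R = Rz(yaw) Ry(pitch) Rx(roll)).
In Python, from bench import r gives the robot as it stands.
- The arm moves only by the tool carry_out, never from a script. Its argument "increments" is a list of rows, each a list of 3 entries, a list of its own where there are three numbers: the shift along the tool's x, y, z in m, then the turn, a rotation vector about the tool's x, y, z in rad, then the closure, from 0 (fully open) to 1 (shut). A call has 1 to 12 rows; each row shifts and turns the pose as measured when the row begins, along the tool's axes as they then stand; what a row does not reach is not made up. A row lasts 1/10 s, in which the tool goes at most 50 mm and 8.59 degrees, less where a joint would pass 70% of its speed; a pose out of reach is approached as far as the arm can. A call with a gripper value outside its range is refused whole. The fingers move at their own pace and stop on an object; "newtons" is the grip in N (left out, the last holds). Time passes only in rows, so rows that do not move let the fingers close. It gives the time, the measured TCP pose, the force and the opening at its end, in the units of the state.
- r.sense(): the state, without advancing time (a new reading comes with each control period).
- r.snapshot(name): name is "scene" or "top" or "wrist"; returns a dict with "image" (384x512x3 uint8, blue, green, red), "vertical_fov" (degrees; the focal length in pixels is half the picture's height over the tangent of half this angle, whatever the lens; pixels are square), "cx", "cy" (the principal point, pixels), "k1" (the pictures are not rectified: a ray, as slopes to the right and down, at radius r is drawn at 1 + k1 r^2 times it, then the intrinsics apply), "rvec" (rotation vector, rad) and "tvec" (3), from world to camera coordinates, as OpenCV has them. Camera axes: x right, y down, z forward; pixel columns grow to the right and rows downward; lengths in mm; the calibration is good to about 2 mm. A picture is of the moment at which its call begins. There is no depth.
- r.hand_in(): hands the job in, once; it reports no verdict.
The state is a dict: "time": time; "joint_pos": joint angles; "qd": joint speeds; "joint_efforts": joint torques, N m; "tool_pos": TCP position; "tcp_rot": TCP orientation; "ft_force": force on the tool from outside, world axes, zero at the start; "wrist_torque": the same for the moment, N m; "finger_gap": finger opening in mm.
Only numpy, scipy, OpenCV 4.12 (cv2) and the standard library are available. Lean on these libraries where they do the work, as an engineer would, in place of code of your own. Each camera call takes 0.05 s, during which the arm holds its last target.

## Task

Take the small mallet off the blue bin and put it away in the dark red collar of the white holder: pass the handle down through the collar's hole and push it steadily past the spring catch until the head sits fully home, flat on the collar, then let go. Feel your way in gently - do not ram the handle against the collar or force it, do not let the mallet fall, and leave the other things on the bench where they are.

Things in the scene. Friction and masses are not known exactly. Their poses are not given: they have to be found in the camera images.
- mallet: Small mallet, 0.28 kg, round wooden handle down, dark red head up. Origin: centre of the handle's foot; z runs up the handle. Handle 22.6 mm in diameter, 85 mm long below the head, its foot flat and square-edged; a ridge, 25.2 mm in diameter, runs round it 68 to 74 mm above the foot. At the start the head lies across the two long rims of the blue bin, the handle hanging inside.
- mallet_head (a point): Centre of the flat underside of the mallet's head, 85 mm above the foot. Axes as the mallet's: the head is a block 34 mm wide in x, 40 mm high, and 90 mm long in y with the white faces at both ends; the flat sides, 70 mm long, are good to grip.
- bin: Blue open bin fixed to the bench, 150 mm (x) by 62 mm (y), 100 mm high, walls 5 mm. Origin: centre of its underside. The mallet's head lies across its 62 mm width, up to 30 mm from the middle along x.
- stand: White mallet holder fixed to the bench: base 100 mm (x) by 190 mm (y), cheeks at both ends, 108 mm high, two steel rails along y, and on them the dark red collar block, 48 mm (x) by 104 mm (y), 20 mm thick, with an upright round hole of 28 mm diameter through its middle. Its flat top, 120 mm above the bench, is the highest part. Origin: centre of the base's underside.
- slot_mid (a point): Middle of the collar block's range, at the height of its flat top, 120 mm above the bench; axes as the holder's. The block was clamped anywhere up to 19 mm from here along the holder's y, either way; this offset is not reported, so look for the hole or feel for it with the handle's foot. The hole is always on the holder's x = 0. The block does not shift in use.
- springs (a point): Height of the two opposed spring plungers inside the collar's hole, 10 mm under its top (here at the middle of the range). They only brush the plain handle, but stop the ridge with the head some 8 mm above the block; the mallet's weight does not carry it past. A steady push of about 5 to 15 N snaps the ridge past them; 4 mm further down the head's underside lands on the block's top and is held there.
- holder_1: bystander: steel specimen holder, a round stepped disc 44 mm across and 28 mm high, standing on the bench; origin on its underside, at the middle
- holder_2: bystander: brass specimen holder, same shape, 44 mm across and 28 mm high; origin on its underside, at the middle
- clamp_ring: bystander: steel clamp ring lying flat, 60 mm across, 10 mm high; origin on its underside, at the middle
- weight: bystander: brass knobbed weight, 48 mm across, 52 mm high; origin on its underside, at the middle
- bottle: bystander: amber bottle, 60 mm across, 130 mm high; origin on its underside, at the middle
- cup: bystander: steel cup, 72 mm across, 85 mm high; origin on its underside, at the middle
- screwdriver: bystander: screwdriver with a yellow handle, lying on the bench
Not all that is in view belongs to the job. There is more than one size of the mallet; the job needs the largest.

How it is judged:
By the outcome, as a careful person would: the job done as asked, in the order asked, and still so for the second after the job is handed in, with the robot touching nothing.
It also fails if it takes over 72 s, if anything falls off the work surface, if the arm or the gripper's body presses on something with over 40 N, if the wrist force passes 120 N, or if a joint passes its speed limit or range.

## Working session

There is one attempt and no reset: what is moved stays moved. The work goes in short steps, Python scripts to look and compute and a tool call to move; the robot and the scene stay as the last step left them, time stands still between calls to the robot, and variables do not carry over. Pictures are saved under pics/ and viewed, and the job is handed in when it is done.

Besides the shell and the picture viewer there is one more tool, called after "Emit:" in YAML: its name, and indented under it one key for each argument. carry_out: Moves the arm, as the interface text tells. Its arguments: {"type":"object","properties":{"increments":{"type":"array"},"newtons":{"type":"number"}},"required":["increments"]}

```bash
mkdir -p pics; ls; python3 - <<'E'
from bench import r
import cv2
print(r.sense())
for n in("scene","top","wrist"):
    s=r.snapshot(n); cv2.imwrite(f"pics/{n}0.png",s["image"]); print(n,{k:v for k,v in s.items() if k!="image"})
E
```

```text
pics
{'time': 0.0, 'joint_pos': array([-8.05237379e+01,  7.51554220e+00,  8.53297118e+01,  1.39468218e-03,
        8.72620914e+01, -4.89497887e+00]), 'qd': array([ 0.02391899,  0.02102304, -0.07622706,  0.04602452,  0.01103765,
        0.0019392 ]), 'joint_efforts': array([-3.01580156e-03, -5.69404614e+01, -5.00553131e+01, -3.37064976e-04,
        1.53300102e-02, -5.39092227e-06]), 'tool_pos': array([ 148.83377304, -580.62358113,  204.13581503]), 'tcp_rot': array([-1.79893165e+02, -1.05476232e-02,  1.43711632e+01]), 'ft_force': array([ 0.22599673, -0.22504775,  0.24435724]), 'wrist_torque': array([-0.02209871, -0.01664862, -0.00092663]), 'finger_gap': 85.55046440098067}
scene {'vertical_fov': 49.39563705038006, 'cx': 259.3083412579686, 'cy': 194.1723306506181, 'k1': -0.03806466147594854, 'rvec': array([ 2.05663402,  1.14743301, -0.50726932]), 'tvec': array([-299.7778908 , -286.29265339, 1445.97374684])}
top {'vertical_fov': 47.360986363865344, 'cx': 258.3145846163255, 'cy': 191.78516073031793, 'k1': 0.04520365474552175, 'rvec': array([ 2.11374694, -2.16212582,  0.17501629]), 'tvec': array([-47.58305743, 638.96488272, 974.1543017 ])}
wrist {'vertical_fov': 58.94631482675559, 'cx': 250.49379785813088, 'cy': 192.19779301581525, 'k1': -0.067757721043909, 'rvec': array([-2.27675867,  1.76527286,  0.27989529]), 'tvec': array([-599.71660045,  -41.88305825,  379.92716273])}
```

View pics/scene0.png

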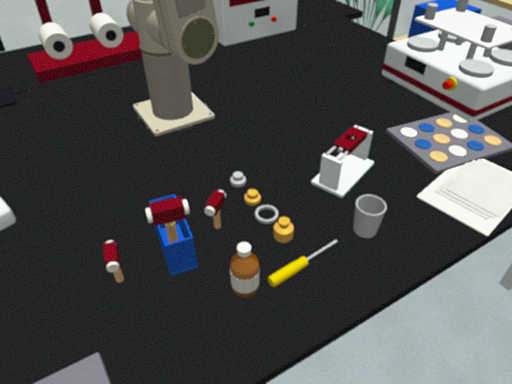

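View pics/top0.png

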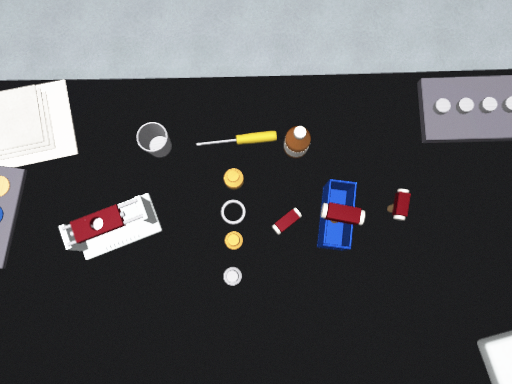

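View pics/wrist0.png

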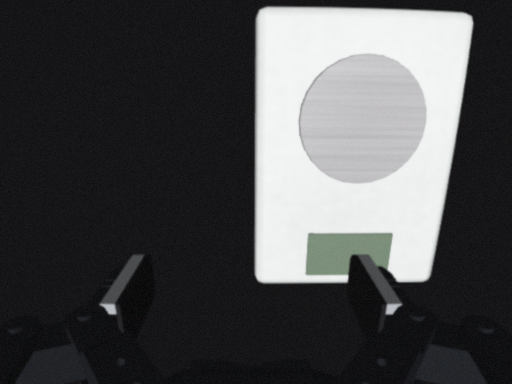

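The scene view shows the largest mallet on the blue bin at about (168,210), with the holder at (345,160). In the top view the mallet head is at (343,214) and the collar hole at about (98,223). The wrist view shows only a scale, which isn't part of the job.

```bash
cat > h.py <<'E'
import numpy as np, cv2
def K(s):
    f=s["image"].shape[0]/2/np.tan(np.radians(s["vertical_fov"])/2)
    return np.array([[f,0,s["cx"]],[0,f,s["cy"]],[0,0,1]]),np.array([s["k1"],0,0,0.])
def ray(s,p):
    k,d=K(s); u=cv2.undistortPoints(np.array(p,float).reshape(-1,1,2),k,d).reshape(-1,2)
    R=cv2.Rodrigues(s["rvec"])[0]; c=-R.T@s["tvec"]
    v=np.c_[u,np.ones(len(u))]@R
    return c,v/np.linalg.norm(v,axis=1)[:,None]
def plane(s,p,z):
    c,v=ray(s,p); return c+v*((z-c[2])/v[:,2])[:,None]
def tri(s1,p1,s2,p2):
    c1,v1=ray(s1,p1);c2,v2=ray(s2,p2);v1=v1[0];v2=v2[0]
    t=np.linalg.lstsq(np.c_[v1,-v2],c2-c1,rcond=None)[0]
    a=c1+t[0]*v1;b=c2+t[1]*v2
    return (a+b)/2,np.linalg.norm(a-b)
def proj(s,P):
    k,d=K(s); return cv2.projectPoints(np.array(P,float).reshape(-1,1,3),s["rvec"],s["tvec"],k,d)[0].reshape(-1,2)
def red(im):
    h=cv2.cvtColor(im,cv2.COLOR_BGR2HSV)
    return (((h[...,0]<8)|(h[...,0]>170))&(h[...,1]>150)&(h[...,2]>40)).astype(np.uint8)*255
def blobs(m,amin=60):
    cs=cv2.findContours(m,cv2.RETR_EXTERNAL,cv2.CHAIN_APPROX_NONE)[0]
    return [c for c in cs if cv2.contourArea(c)>amin]
E
python3 - <<'E'
from h import *; from bench import r
s=r.snapshot("top");w=r.snapshot("scene")
for S in(s,w):
  print('cam',ray(S,[0,0])[0])
  for c in blobs(red(S["image"])):
    b=cv2.minAreaRect(c); print(b,cv2.contourArea(c)); print(plane(S,b[0],140 if S is s else 120).round(1), plane(S,b[0],120).round(1))
for n,S,(x0,x1,y0,y1) in(("a",s,(300,400,160,260)),("b",s,(50,170,180,270)),("c",w,(120,230,180,290)),("d",w,(300,390,110,210))):
  cv2.imwrite(f"pics/z{n}.png",cv2.resize(S["image"][y0:y1,x0:x1],None,fx=5,fy=5,interpolation=cv2.INTER_CUBIC))
E
python3 -c "
import cv2,numpy as np
i=[cv2.resize(cv2.imread(f'pics/z{n}.png'),(400,300)) for n in 'abcd']
cv2.imwrite('pics/zz.png',np.vstack([np.hstack(i[:2]),np.hstack(i[2:])]))"
```

```text
cam [ 472.78452696  -58.2773218  1064.23466259]
((286.58538818359375, 220.23171997070312), (12.337727546691895, 22.801368713378906), 51.34019470214844) 253.5
[[ 561.  -120.1  140. ]] [[ 562.9 -121.5  120. ]]
((96.76547241210938, 223.09019470214844), (23.261842727661133, 50.903228759765625), 68.96248626708984) 1078.5
[[564.4 279.2 140. ]] [[566.4 286.5 120. ]]
((343.1878662109375, 213.52886962890625), (33.2244987487793, 17.41054916381836), 8.746162414550781) 502.5
[[ 572.6 -240.4  140. ]] [[ 574.8 -244.3  120. ]]
((401.13995361328125, 203.51998901367188), (15.414929389953613, 23.334524154663086), 8.13010311126709) 310.0
[[ 591.3 -363.8  140. ]] [[ 593.9 -370.4  120. ]]
cam [1234.43384617 -417.55996636  751.3235639 ]
((110.27999114990234, 251.95999145507812), (20.36467742919922, 15.273507118225098), 81.8698959350586) 239.0
[[ 627.4 -382.8  120. ]] [[ 627.4 -382.8  120. ]]
((167.39614868164062, 210.11923217773438), (22.189563751220703, 33.15279006958008), 74.74488067626953) 629.5
[[ 575.3 -240.4  120. ]] [[ 575.3 -240.4  120. ]]
((215.72000122070312, 200.5399932861328), (15.800002098083
[... 168 characters left out ...]
), 45.0) 415.5
[[571.5 282.1 120. ]] [[571.5 282.1 120. ]]
((443.2628479003906, 93.18701171875), (133.91859436035156, 27.40891456604004), 14.87568187713623) 446.0
[[531.8 708.4 120. ]] [[531.8 708.4 120. ]]
((85.04634094238281, 56.882930755615234), (31.21983528137207, 112.72665405273438), 77.90524291992188) 2592.5
[[-332.4 -187.6  120. ]] [[-332.4 -187.6  120. ]]
((95.26922607421875, 5.846153736114502), (13.532013893127441, 8.43299388885498), 78.69007110595703) 90.5
[[-8.928e+02  6.000e-01  1.200e+02]] [[-8.928e+02  6.000e-01  1.200e+02]]
((42.92356491088867, 10.14012622833252), (23.363370895385742, 8.01352310180664), 73.61045837402344) 148.5
[[-968.2 -221.6  120. ]] [[-968.2 -221.6  120. ]]
```

View pics/zz.png

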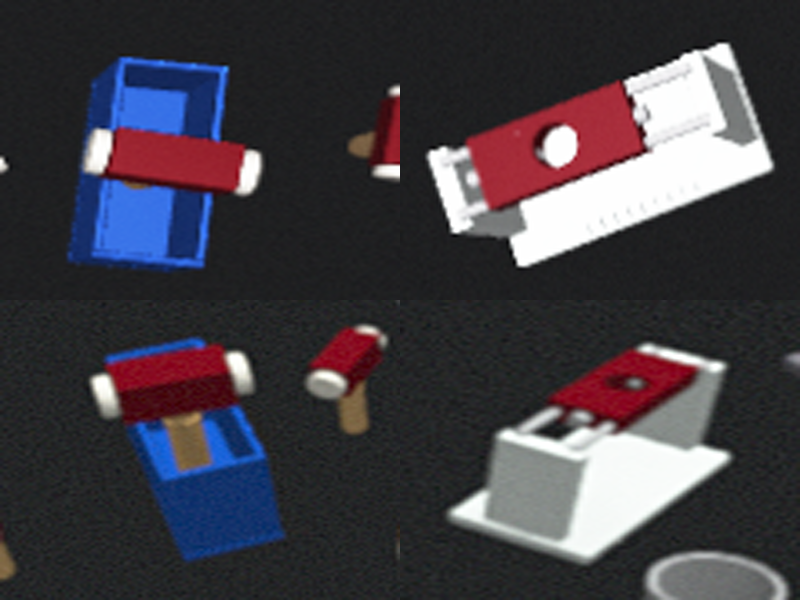

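```bash
cat >> h.py <<'E'
def angle(s,b,z):
    # world yaw of the long side of a minAreaRect
    q=cv2.boxPoints(b); e=[q[1]-q[0],q[2]-q[1]]; e=max(e,key=np.linalg.norm); c=np.array(b[0])
    P=plane(s,[c-e/2,c+e/2],z); d=P[1]-P[0]; return np.degrees(np.arctan2(d[1],d[0]))%180,np.linalg.norm(d)
E
python3 - <<'E'
from h import *; from bench import r
s=r.snapshot("top");w=r.snapshot("scene")
B=[cv2.minAreaRect(c) for c in blobs(red(s["image"]))]
m=min(B,key=lambda b:abs(b[0][0]-343)); st=min(B,key=lambda b:abs(b[0][0]-97))
print("mallet yaw of long side,len",angle(s,m,140),"stand",angle(s,st,120))
# hole in top view & scene: non-red component inside the collar
for S,(x0,x1,y0,y1),nm in((s,(60,130,195,250),'t'),(w,(325,375,120,160),'w')):
  k=red(S["image"]); cs,h=cv2.findContours(k,cv2.RETR_CCOMP,cv2.CHAIN_APPROX_NONE)
  for c,hh in zip(cs,h[0]):
    x,y,a,b=cv2.boundingRect(c)
    if hh[3]>=0 and x>x0 and x<x1 and y>y0 and y<y1: 
      ((cx,cy),ax,an)=cv2.fitEllipse(c) if len(c)>5 else ((x+a/2,y+b/2),0,0); print(nm,cx,cy,ax,plane(S,(cx,cy),120))
# head top corners
b=cv2.boxPoints(m); print(b.round(1).tolist()); print(plane(s,b,140).round(1).tolist())
# stand corners
b=cv2.boxPoints(st); print(plane(s,b,120).round(1).tolist())
# bin
im=cv2.cvtColor(s["image"],cv2.COLOR_BGR2HSV); k=((im[...,0]>105)&(im[...,0]<130)&(im[...,1]>120)&(im[...,2]>60)).astype(np.uint8)*255
for c in blobs(k,500): bb=cv2.minAreaRect(c); print("bin",bb,angle(s,bb,100),plane(s,bb[0],100))
E
```

```text
mallet yaw of long side,len (np.float64(79.89232017511041), np.float64(69.7951330353465)) stand (np.float64(110.01812687078424), np.float64(106.18013169380899))
t 96.97100830078125 223.5253143310547 (12.78176498413086, 15.345812797546387) [[565.42950824 286.00005118 120.        ]]
w 352.23284912109375 137.38206481933594 (5.17213249206543, 5.919434547424316) [[571.25834057 291.98145007 120.        ]]
[[325.3999938964844, 219.60000610351562], [328.1000061035156, 202.39999389648438], [360.8999938964844, 207.5], [358.29998779296875, 224.6999969482422]]
[[560.5, -202.3, 140.0], [597.1, -209.6, 140.0], [584.8, -278.6, 140.0], [548.4, -270.8, 140.0]]
[[571.6, 346.0, 120.0], [608.4, 246.0, 120.0], [561.3, 227.2, 120.0], [525.4, 326.7, 120.0]]
bin ((334.8692626953125, 234.04617309570312), (34.9777946472168, 30.140439987182617), 7.125016689300537) (np.float64(81.64229743681821), np.float64(76.20495484406294)) [[ 532.17967731 -227.57390791  100.        ]]
bin ((338.8465576171875, 193.53465270996094), (34.0302734375, 28.35856056213379), 5.710592269897461) (np.float64(82.89093218682544), np.float64(75.32699941620756)) [[ 621.85635182 -241.03421135  100.        ]]
```

```bash
cat >> h.py <<'E'
from scipy.spatial.transform import Rotation as Ro
def plan(st,target,yaw,n):
    """tool-frame rows for a straight path to target with evenly shared yaw (tool down)"""
    p=np.array(st["tool_pos"]);R=Ro.from_euler("xyz",st["tcp_rot"],degrees=True)
    T=Ro.from_euler("xyz",[180,0,yaw],degrees=True); rv=(R.inv()*T).as_rotvec(); d=(np.array(target)-p)/n
    print("dist",np.linalg.norm(d*n),"turn deg",np.degrees(rv).round(2))
    for i in range(n):
        print([R.inv().apply(d).round(4).tolist(),(rv/n).round(4).tolist()]); R=R*Ro.from_rotvec(rv/n)
def state(st):
    return {k:np.round(st[k],2).tolist() for k in("time","tool_pos","tcp_rot","ft_force","wrist_torque","finger_gap")}
E
python3 - <<'E'
from h import *; from bench import r
st=r.sense(); w=r.snapshot("wrist"); R=Ro.from_euler("xyz",st["tcp_rot"],degrees=True)
Rc=cv2.Rodrigues(w["rvec"])[0]; c=-Rc.T@w["tvec"]
print("cam in tool",R.inv().apply(c-st["tool_pos"]), "axis in tool",R.inv().apply(Rc[2]))
plan(st,[572,-240,270],80,12)
E
```

```text
cam in tool [ 7.78568552e+01  1.51910003e-01 -1.69685157e+02] axis in tool [-0.30867779  0.0012742   0.95116581]
dist 547.3533697400394 turn deg [-2.000e-02 -2.000e-02 -6.563e+01]
[[41.2097, -18.7883, -5.4117], [-0.0, -0.0, -0.0955]]
[[42.8127, -14.7748, -5.4133], [-0.0, -0.0, -0.0955]]
[[44.0259, -10.6268, -5.4148], [-0.0, -0.0, -0.0955]]
[[44.8382, -6.382, -5.4162], [-0.0, -0.0, -0.0955]]
[[45.2422, -2.0791, -5.4175], [-0.0, -0.0, -0.0955]]
[[45.2342, 2.2427, -5.4186], [-0.0, -0.0, -0.0955]]
[[44.8144, 6.5441, -5.4196], [-0.0, -0.0, -0.0955]]
[[43.9865, 10.7858, -5.4204], [-0.0, -0.0, -0.0955]]
[[42.7581, 14.9294, -5.4211], [-0.0, -0.0, -0.0955]]
[[41.1403, 18.937, -5.4216], [-0.0, -0.0, -0.0955]]
[[39.1479, 22.7721, -5.4219], [-0.0, -0.0, -0.0955]]
[[36.7991, 26.3999, -5.422], [-0.0, -0.0, -0.0955]]
```

Emit:
carry_out:
  increments:
    - [[0.041,-0.019,-0.0055],[0,0,-0.0955],0]
    - [[0.043,-0.015,-0.0055],[0,0,-0.0955],0]
    - [[0.044,-0.011,-0.0055],[0,0,-0.0955],0]
    - [[0.045,-0.006,-0.0055],[0,0,-0.0955],0]
    - [[0.045,-0.002,-0.0055],[0,0,-0.0955],0]
    - [[0.045,0.002,-0.0055],[0,0,-0.0955],0]
    - [[0.045,0.0065,-0.0055],[0,0,-0.0955],0]
    - [[0.044,0.011,-0.0055],[0,0,-0.0955],0]
    - [[0.043,0.015,-0.0055],[0,0,-0.0955],0]
    - [[0.041,0.019,-0.0055],[0,0,-0.0955],0]
    - [[0.039,0.023,-0.0055],[0,0,-0.0955],0]
    - [[0.037,0.026,-0.0055],[0,0,-0.0955],0]

```text
time: 1.6
tool_pos: [576.7, -223.1, 273.1]
tcp_rot: [179.9, 0.1, 82.0]
ft_force: [0.5, -1.0, 1.0]
finger_gap: 85.4
```

```bash
python3 - <<'E'
from h import *; from bench import r
st=r.sense(); print(state(st),st["joint_pos"]); plan(st,[572,-240,270],80,3)
cv2.imwrite("pics/w1.png",r.snapshot("wrist")["image"])
E
```

```text
{'time': 1.6, 'tool_pos': [576.67, -223.07, 273.08], 'tcp_rot': [179.92, 0.09, 81.97], 'ft_force': [0.48, -1.01, 0.99], 'wrist_torque': [0.02, -0.02, -0.02], 'finger_gap': 85.44} [-2.58594658e+01  9.19946391e+00  7.63498353e+01 -6.05807078e-02
  9.43469483e+01 -1.78358678e+01]
dist 17.827539611101965 turn deg [0.08 0.09 1.97]
[[-5.8024, -0.7565, 1.0359], [0.0005, 0.0005, 0.0115]]
[[-5.8112, -0.6894, 1.0333], [0.0005, 0.0005, 0.0115]]
[[-5.8193, -0.6222, 1.0306], [0.0005, 0.0005, 0.0115]]
```

Emit:
carry_out:
  increments:
    - [[0,0,0],[0,0,0],0]
    - [[0,0,0],[0,0,0],0]

```text
time: 1.85
tool_pos: [582.8, -215.0, 273.5]
tcp_rot: [179.8, -0.1, 82.9]
ft_force: [-0.5, -0.1, -0.4]
finger_gap: 85.4
```

```bash
python3 - <<'E'
from h import *; from bench import r
import pickle
st=r.sense(); print(state(st)); w=r.snapshot("wrist"); pickle.dump((st,w),open("v1.pkl","wb"))
cv2.imwrite("pics/w2.png",w["image"])
for c in blobs(red(w["image"]),500): b=cv2.minAreaRect(c); print(b,plane(w,b[0],140),angle(w,b,140))
E
```

```text
{'time': 1.85, 'tool_pos': [582.83, -215.02, 273.46], 'tcp_rot': [179.76, -0.1, 82.87], 'ft_force': [-0.48, -0.13, -0.38], 'wrist_torque': [-0.02, 0.02, 0.07], 'finger_gap': 85.37}
((278.9949035644531, 289.5710754394531), (44.101924896240234, 30.778724670410156), 4.085616588592529) [[ 596.22118117 -344.02047714  140.        ]] (np.float64(167.8062259317643), np.float64(46.156687354190325))
((245.19715881347656, 197.70999145507812), (35.290767669677734, 70.25609588623047), 4.666858673095703) [[ 574.29301865 -239.45955694  140.        ]] (np.float64(78.22115819882238), np.float64(70.09477390544711))
((221.00001525878906, 72.0), (54.114017486572266, 27.605749130249023), 45.855098724365234) [[ 568.30573455 -125.19347049  140.        ]] (np.float64(127.52566165930916), np.float64(44.59594727135521))
```

View pics/w2.png

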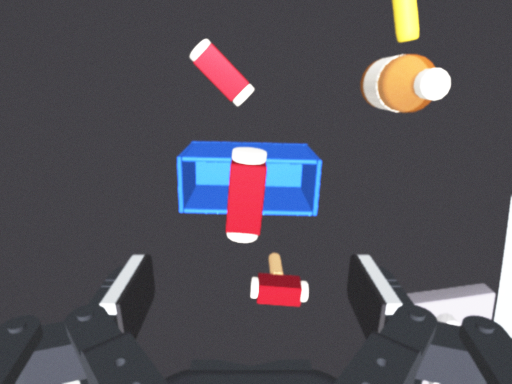

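The wrist view shows the mallet head at (245,198) across the bin. Its red length at z=140 comes out at 70.1 mm, which matches the stated size. The two small mallets are at (220,72) and (279,290). I'll go above the large one and look again.

```bash
python3 - <<'E'
from h import *; from bench import r
plan(r.sense(),[574.3,-239.5,235],78.5,2)
E
```

```text
dist 45.92837900893148 turn deg [ 0.22 -0.11  4.31]
[[-12.437, -2.5939, 19.1297], [0.0019, -0.001, 0.0376]]
[[-12.5065, -2.0878, 19.1463], [0.0019, -0.001, 0.0376]]
```

Emit:
carry_out:
  increments:
    - [[-0.0125,-0.0025,0.019],[0.002,-0.001,0.0376],0]
    - [[-0.0125,-0.0022,0.019],[0.002,-0.001,0.0376],0]
    - [[0,0,0],[0,0,0],0]
    - [[0,0,0],[0,0,0],0]

```text
time: 2.3
tool_pos: [570.8, -244.5, 235.6]
tcp_rot: [180.0, 0.1, 77.9]
ft_force: [0.1, 0.7, 0.8]
finger_gap: 85.5
```

```bash
python3 - <<'E'
from h import *; from bench import r
import pickle
st=r.sense(); print(state(st)); w=r.snapshot("wrist"); pickle.dump((st,w),open("v2.pkl","wb"))
st1,w1=pickle.load(open("v1.pkl","rb"))
cv2.imwrite("pics/w3.png",w["image"])
def head(S):
  c=max((c for c in blobs(red(S["image"]),500)),key=cv2.contourArea); return cv2.minAreaRect(c)
a,b=head(w1),head(w); print(a,b); print("tri",tri(w1,a[0],w,b[0]))
print(plane(w,b[0],140),angle(w,b,140),plane(w,cv2.boxPoints(b),140).round(1).tolist())
E
```

```text
{'time': 2.3, 'tool_pos': [570.82, -244.52, 235.61], 'tcp_rot': [179.96, 0.08, 77.9], 'ft_force': [0.07, 0.67, 0.78], 'wrist_torque': [0.0, -0.02, 0.08], 'finger_gap': 85.45}
((245.19715881347656, 197.70999145507812), (35.290767669677734, 70.25609588623047), 4.666858673095703) ((255.0, 176.5), (83.0, 40.0), 90.0)
tri (array([ 574.1903925 , -241.44195037,  134.21491716]), np.float64(0.4396081030828124))
[[ 574.66335926 -239.90261702  140.        ]] (np.float64(78.18361080762311), np.float64(69.76486771835513)) [[566.3, -203.8, 140.0], [596.8, -210.3, 140.0], [583.7, -278.9, 140.0], [550.8, -271.8, 140.0]]
```

View pics/w3.png

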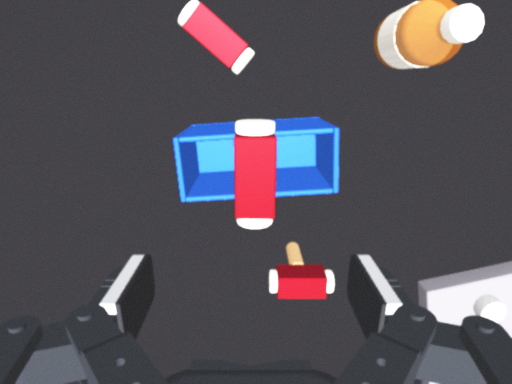

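```bash
python3 - <<'E'
from h import *; from bench import r
plan(r.sense(),[574.5,-239.8,107],78.2,4)
E
```

```text
dist 128.58847452632884 turn deg [ 0.02  0.09 -0.29]
[[1.399, 0.6666, 32.1097], [0.0001, 0.0004, -0.0013]]
[[1.3858, 0.671, 32.1102], [0.0001, 0.0004, -0.0013]]
[[1.3725, 0.6754, 32.1107], [0.0001, 0.0004, -0.0013]]
[[1.3592, 0.6798, 32.1112], [0.0001, 0.0004, -0.0013]]
```

Emit:
carry_out:
  increments:
    - [[0.0025,0.0013,0.03],[0,0.0015,-0.005],0]
    - [[0.0025,0.0013,0.03],[0,0,0],0]
    - [[0,0,0.02],[0,0,0],0]
    - [[0,0,0],[0,0,0],0]
    - [[0,0,0],[0,0,0],0]

```text
time: 2.85
tool_pos: [577.3, -241.8, 161.5]
tcp_rot: [179.4, 0.1, 78.2]
ft_force: [0.6, 0.7, -0.3]
finger_gap: 85.6
```

```bash
python3 - <<'E'
from h import *; from bench import r
st=r.sense();print(state(st));plan(st,[574.5,-239.8,107],78.2,3)
E
```

```text
{'time': 2.85, 'tool_pos': [577.33, -241.81, 161.48], 'tcp_rot': [179.38, 0.14, 78.25], 'ft_force': [0.57, 0.73, -0.27], 'wrist_torque': [-0.04, 0.03, -0.01], 'finger_gap': 85.63}
dist 54.58625323279184 turn deg [0.62 0.14 0.05]
[[0.5085, -1.2574, 18.1448], [0.0036, 0.0008, 0.0003]]
[[0.4938, -1.1921, 18.1496], [0.0036, 0.0008, 0.0003]]
[[0.4791, -1.1268, 18.1542], [0.0036, 0.0008, 0.0003]]
```

Emit:
carry_out:
  increments:
    - [[0.0005,-0.001,0.018],[0.002,0,0],0]
    - [[0.0005,-0.001,0.018],[0.002,0,0],0]
    - [[0.0005,-0.001,0.012],[0,0,0],0]
    - [[0,0,0],[0,0,0],0]
    - [[0,0,0],[0,0,0],0]

```text
time: 3.35
tool_pos: [576.8, -240.6, 113.4]
tcp_rot: [179.3, 0.2, 78.3]
ft_force: [0.5, 0.6, 0.1]
finger_gap: 85.1
```

```bash
python3 - <<'E'
from h import *; from bench import r
st=r.sense();print(state(st));plan(st,[574.5,-239.8,107],78.2,1)
cv2.imwrite("pics/w4.png",r.snapshot("wrist")["image"])
st=r.sense();print(state(st))
E
```

```text
{'time': 3.35, 'tool_pos': [576.85, -240.62, 113.42], 'tcp_rot': [179.34, 0.21, 78.27], 'ft_force': [0.5, 0.58, 0.12], 'wrist_torque': [-0.01, -0.0, -0.02], 'finger_gap': 85.08}
dist 6.888671485415235 turn deg [0.66 0.21 0.07]
[[0.3517, -2.5403, 6.3935], [0.0115, 0.0037, 0.0013]]
{'time': 3.4, 'tool_pos': [576.65, -240.56, 113.28], 'tcp_rot': [179.36, 0.21, 78.27], 'ft_force': [-0.87, -0.37, 0.23], 'wrist_torque': [0.02, 0.01, -0.03], 'finger_gap': 85.6}
```

View pics/w4.png

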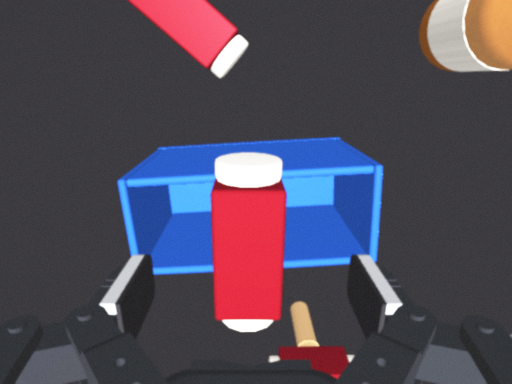

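The jaws straddle the head, which is at columns 213–285 with the finger mid at about 251. The tips are clear of the bin rims.

Emit:
carry_out:
  increments:
    - [[0.0003,-0.002,0.005],[0.01,0.0035,0.001],0]
    - [[0,0,0.001],[0,0,0],0]
    - [[0,0,0],[0,0,0],0]
    - [[0,0,0],[0,0,0],0]

```text
time: 3.8
tool_pos: [575.6, -240.4, 108.4]
tcp_rot: [179.9, 0.0, 78.2]
ft_force: [-0.4, -0.8, 0.6]
finger_gap: 85.2
```

Emit:
carry_out:
  increments:
    - [[0,0,0],[0,0,0],1]
    - [[0,0,0],[0,0,0],1]
    - [[0,0,0],[0,0,0],1]
    - [[0,0,0],[0,0,0],1]
    - [[0,0,0],[0,0,0],1]
    - [[0,0,0],[0,0,0],1]
    - [[0,0,0],[0,0,0],1]
    - [[0,0,0],[0,0,0],1]
  newtons: 60

```text
time: 4.6
tool_pos: [576.1, -240.7, 109.6]
tcp_rot: [179.8, 0.1, 78.2]
ft_force: [-0.1, -0.4, 0.5]
finger_gap: 31.4
```

```bash
python3 - <<'E'
from h import *; from bench import r
st=r.sense();print(state(st))
cv2.imwrite("pics/w5.png",r.snapshot("wrist")["image"])
E
```

```text
{'time': 4.6, 'tool_pos': [576.11, -240.68, 109.62], 'tcp_rot': [179.77, 0.05, 78.2], 'ft_force': [-0.1, -0.4, 0.55], 'wrist_torque': [0.01, 0.03, -0.03], 'finger_gap': 31.4}
```

View pics/w5.png

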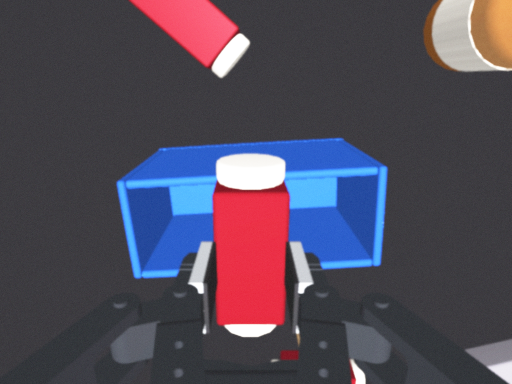

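Emit:
carry_out:
  increments:
    - [[0,0,-0.005],[0,0,0],1]
    - [[0,0,-0.015],[0,0,0],1]
    - [[0,0,-0.025],[0,0,0],1]
    - [[0,0,-0.03],[0,0,0],1]
    - [[0,0,-0.03],[0,0,0],1]
    - [[0,0,-0.03],[0,0,0],1]
    - [[0,0,-0.03],[0,0,0],1]
    - [[0,0,-0.015],[0,0,0],1]
    - [[0,0,0],[0,0,0],1]
    - [[0,0,0],[0,0,0],1]

```text
time: 5.65
tool_pos: [573.3, -239.2, 301.0]
tcp_rot: [180.0, -0.0, 78.2]
ft_force: [0.2, 0.3, -3.6]
finger_gap: 31.0
```

```bash
python3 - <<'E'
from h import *; from bench import r
st=r.sense();print(state(st))
cv2.imwrite("pics/w6.png",r.snapshot("wrist")["image"])
cv2.imwrite("pics/s6.png",cv2.resize(r.snapshot("scene")["image"][90:300,90:400],None,fx=2.5,fy=2.5))
plan(r.sense(),[565.4,286,275],110,12)
E
```

```text
{'time': 5.65, 'tool_pos': [573.26, -239.17, 301.03], 'tcp_rot': [179.96, -0.01, 78.21], 'ft_force': [0.18, 0.26, -3.64], 'wrist_torque': [0.0, 0.03, -0.0], 'finger_gap': 31.0}
dist 525.6616479585077 turn deg [-2.000e-02 -3.000e-02 -3.179e+01]
[[42.6979, -9.5555, 2.1138], [-0.0, -0.0, -0.0462]]
[[43.094, -7.572, 2.1115], [-0.0, -0.0, -0.0462]]
[[43.398, -5.5724, 2.1092], [-0.0, -0.0, -0.0462]]
[[43.6093, -3.5608, 2.1069], [-0.0, -0.0, -0.0462]]
[[43.7274, -1.5416, 2.1048], [-0.0, -0.0, -0.0462]]
[[43.752, 0.4809, 2.1027], [-0.0, -0.0, -0.0462]]
[[43.6831, 2.5024, 2.1006], [-0.0, -0.0, -0.0462]]
[[43.5209, 4.5185, 2.0986], [-0.0, -0.0, -0.0462]]
[[43.2657, 6.525, 2.0968], [-0.0, -0.0, -0.0462]]
[[42.918, 8.5176, 2.0949], [-0.0, -0.0, -0.0462]]
[[42.4786, 10.4919, 2.0932], [-0.0, -0.0, -0.0462]]
[[41.9484, 12.4438, 2.0916], [-0.0, -0.0, -0.0462]]
```

View pics/s6.png

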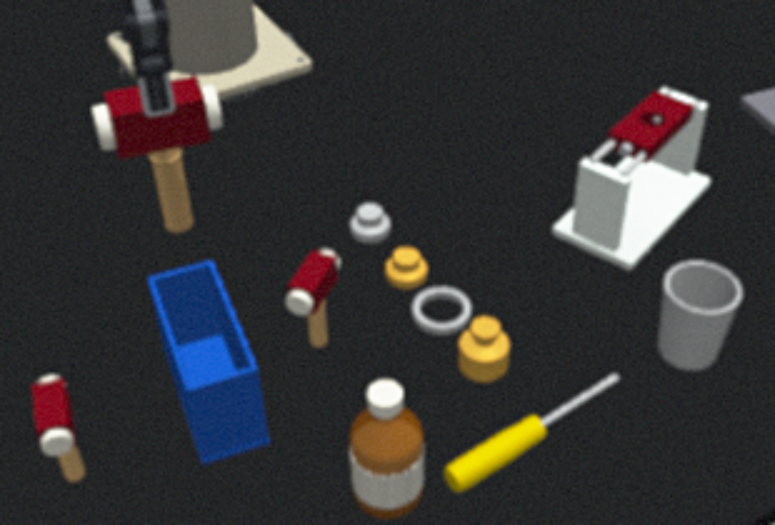

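View pics/w6.png

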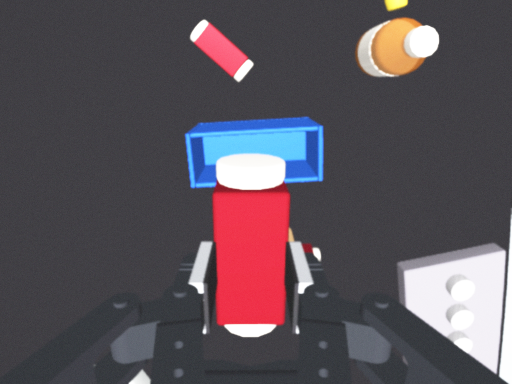

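The scene view shows the mallet hanging upright in the jaws, clear of the bin, and nothing else has moved. In the wrist view the head is where it was before the lift, so it hasn't slipped. Next I'll go to a point short of the holder to measure the hole.

```bash
python3 - <<'E'
from h import *; from bench import r
plan(r.sense(),[600,170,290],110,11)
E
```

```text
dist 410.0228207045023 turn deg [-2.000e-02 -3.000e-02 -3.179e+01]
[[36.8996, -5.1916, 0.9353], [-0.0, -0.0001, -0.0504]]
[[37.1145, -3.3247, 0.9332], [-0.0, -0.0001, -0.0504]]
[[37.235, -1.4494, 0.9312], [-0.0, -0.0001, -0.0504]]
[[37.2607, 0.4295, 0.9292], [-0.0, -0.0001, -0.0504]]
[[37.1918, 2.3074, 0.9273], [-0.0, -0.0001, -0.0504]]
[[37.0282, 4.1795, 0.9255], [-0.0, -0.0001, -0.0504]]
[[36.7704, 6.0409, 0.9238], [-0.0, -0.0001, -0.0504]]
[[36.4192, 7.8869, 0.9221], [-0.0, -0.0001, -0.0504]]
[[35.9753, 9.7129, 0.9205], [-0.0, -0.0001, -0.0504]]
[[35.4399, 11.5142, 0.9191], [-0.0, -0.0001, -0.0504]]
[[34.8144, 13.2862, 0.9177], [-0.0, -0.0001, -0.0504]]
```

Emit:
carry_out:
  increments:
    - [[0.015,-0.002,0],[0,0,-0.03],1]
    - [[0.03,-0.0033,0.001],[0,0,-0.05],1]
    - [[0.037,-0.0015,0.001],[0,0,-0.05],1]
    - [[0.037,0.0005,0.001],[0,0,-0.05],1]
    - [[0.037,0.0025,0.001],[0,0,-0.05],1]
    - [[0.037,0.004,0.001],[0,0,-0.05],1]
    - [[0.037,0.006,0.001],[0,0,-0.05],1]
    - [[0.036,0.008,0.001],[0,0,-0.05],1]
    - [[0.036,0.01,0.001],[0,0,-0.05],1]
    - [[0.035,0.0115,0.001],[0,0,-0.05],1]
    - [[0.03,0.0115,0.001],[0,0,-0.04],1]
    - [[0.015,0.006,0],[0,0,-0.02],1]

```text
time: 6.95
tool_pos: [591.2, 171.7, 270.6]
tcp_rot: [-178.5, -1.0, 110.9]
ft_force: [-0.5, -0.0, -3.9]
finger_gap: 31.8
```

Emit:
carry_out:
  increments:
    - [[0,0,0],[0,0,0],1]
    - [[0,0,0],[0,0,0],1]

```text
time: 7.15
tool_pos: [589.4, 174.5, 268.1]
tcp_rot: [-178.2, -1.0, 111.2]
ft_force: [0.8, -0.5, -2.6]
finger_gap: 31.1
```

```bash
python3 - <<'E'
from h import *; from bench import r
import pickle
st=r.sense();print(state(st))
w=r.snapshot("wrist");pickle.dump((st,w),open("v3.pkl","wb"))
cv2.imwrite("pics/w7.png",w["image"])
E
```

```text
{'time': 7.15, 'tool_pos': [589.36, 174.47, 268.07], 'tcp_rot': [-178.22, -1.04, 111.22], 'ft_force': [0.79, -0.46, -2.58], 'wrist_torque': [-0.02, -0.08, 0.03], 'finger_gap': 31.14}
```

View pics/w7.png

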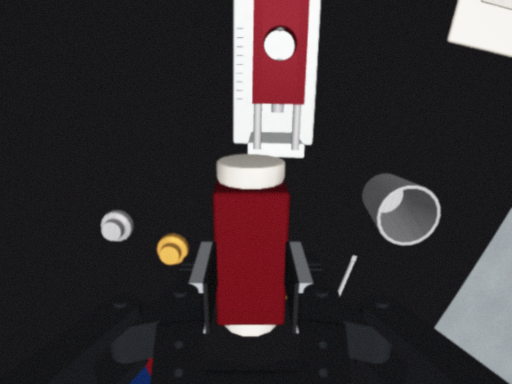

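The hole shows at about (280,44) on the dark red collar, ahead of the head. I'll measure it, straighten the tool, and take a second view.

```bash
cat >> h.py <<'E'
def hole(S,box):
    x0,x1,y0,y1=box
    k=red(S["image"]); cs,h=cv2.findContours(k,cv2.RETR_CCOMP,cv2.CHAIN_APPROX_NONE); out=[]
    for c,hh in zip(cs,h[0]):
        if hh[3]>=0 and cv2.contourArea(c)>60:
            e=cv2.fitEllipse(c)
            if x0<e[0][0]<x1 and y0<e[0][1]<y1: out.append((e,c))
    return max(out,key=lambda t:cv2.contourArea(t[1])) if out else None
E
python3 - <<'E'
from h import *; from bench import r
import pickle
st,w=pickle.load(open("v3.pkl","rb"))
e,c=hole(w,(230,330,10,120)); print(e,plane(w,e[0],120)); P=plane(w,c.reshape(-1,2),120)
print(P[:,:2].min(0),P[:,:2].max(0), cv2.minEnclosingCircle(P[:,:2].astype(np.float32)))
plan(r.sense(),[577,225,285],110,3)
E
```

```text
((279.1091003417969, 44.127410888671875), (33.67391586303711, 35.158447265625), 169.49395751953125) [[565.59222695 287.96831981 120.        ]]
[550.56951951 273.26396552] [581.08738807 303.08806761] ((565.6995239257812, 288.23876953125), 15.535135269165039)
dist 54.938254548188254 turn deg [-1.79 -1.04  1.21]
[[17.3732, 2.1038, -5.3948], [-0.0104, -0.006, 0.007]]
[[17.3548, 2.0387, -5.4782], [-0.0104, -0.006, 0.007]]
[[17.3355, 1.9746, -5.5621], [-0.0104, -0.006, 0.007]]
```

Emit:
carry_out:
  increments:
    - [[0.014,0.002,-0.006],[-0.012,-0.007,0.008],1]
    - [[0.014,0.002,-0.006],[-0.012,-0.007,0.008],1]
    - [[0.014,0.002,-0.006],[-0.009,-0.005,0.006],1]
    - [[0,0,0],[0,0,0],1]
    - [[0,0,0],[0,0,0],1]

```text
time: 7.7
tool_pos: [581.0, 209.0, 285.7]
tcp_rot: [180.0, 0.2, 109.3]
ft_force: [-0.3, -0.3, -3.1]
finger_gap: 31.4
```

```bash
python3 - <<'E'
from h import *; from bench import r
import pickle
st=r.sense();print(state(st))
w=r.snapshot("wrist");pickle.dump((st,w),open("v4.pkl","wb"));t=r.snapshot("top");s=r.snapshot("scene")
cv2.imwrite("pics/w8.png",w["image"]);cv2.imwrite("pics/t8.png",t["image"])
cv2.imwrite("pics/s8.png",cv2.resize(s["image"][60:230,220:400],None,fx=3,fy=3))
h=hole(w,(200,330,10,160))
w3=pickle.load(open("v3.pkl","rb"))[1]; e3=hole(w3,(230,330,10,120))[0]
if h: print(h[0],plane(w,h[0][0],120)); print(tri(w3,e3[0],w,h[0][0]))
print(tri(w3,e3[0],t,(96.97,223.5)))
E
```

```text
{'time': 7.7, 'tool_pos': [581.03, 208.98, 285.73], 'tcp_rot': [180.0, 0.2, 109.31], 'ft_force': [-0.33, -0.31, -3.06], 'wrist_torque': [0.0, -0.03, -0.04], 'finger_gap': 31.41}
((264.2458801269531, 80.32158660888672), (31.63913345336914, 33.0645751953125), 9.600398063659668) [[565.27611268 288.76351527 120.        ]]
(array([565.54968106, 288.88687407, 112.85065727]), np.float64(0.06811956359346066))
(array([565.88851572, 288.77449194, 112.77618727]), np.float64(0.6665379632962656))
```

View pics/w8.png

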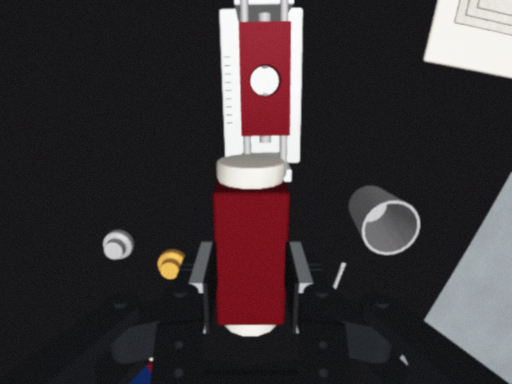

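View pics/s8.png

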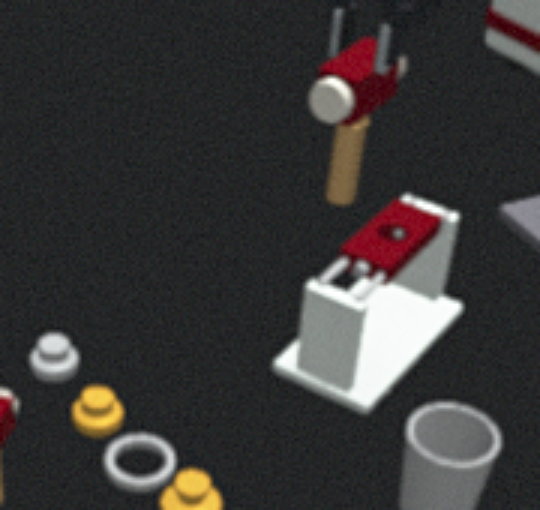

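The wrist view shows the hole at (264,80), mid-collar (collar columns 241–290). The scene view shows the mallet upright about 80 mm above the collar. Now I'll measure where the head sits in the hand with the same camera.

```bash
python3 - <<'E'
from h import *; from bench import r
import pickle
for f in("v3.pkl","v4.pkl"):
  st,w=pickle.load(open(f,"rb")); R=Ro.from_euler("xyz",st["tcp_rot"],degrees=True)
  k=red(w["image"]); c=max((c for c in blobs(k,2000) if cv2.boundingRect(c)[1]>150),key=cv2.contourArea); 
  q=c.reshape(-1,2); row=q[:,1]; 
  top,bot=np.percentile(row,1),row.max()
  print("bbox",cv2.boundingRect(c))
  zt=st["tool_pos"][2]+30.4
  # column edges at rows just below the cap and near the end
  for y in(195,215,235,300,318):
    xs=np.where(k[y,200:300])[0]+200; P=plane(w,[[xs.min()-.5,y],[xs.max()+.5,y]],zt); L=R.inv().apply(P-st["tool_pos"]); print(y,xs.min(),xs.max(),L.round(1).tolist())
  b=cv2.boundingRect(c); P=plane(w,[[b[0]+b[2]/2,b[1]],[b[0]+b[2]/2,b[1]+b[3]]],zt); print("ends in tool",R.inv().apply(P-st["tool_pos"]).round(1).tolist())
  # collar outline
  cc=[c for c in blobs(k,500) if cv2.boundingRect(c)[1]<60]
  b=cv2.minAreaRect(max(cc,key=cv2.contourArea)); print("collar",b,plane(w,b[0],120),angle(w,b,120),plane(w,cv2.boxPoints(b),120).round(1).tolist())
E
```

```text
bbox (212, 182, 79, 144)
195 212 289 [[31.9, -18.1, -29.3], [32.3, 15.8, -30.3]]
215 213 289 [[22.6, -18.0, -29.4], [23.1, 16.1, -30.5]]
235 213 288 [[13.0, -18.3, -29.6], [13.5, 16.0, -30.7]]
300 216 285 [[-21.4, -18.0, -30.2], [-20.6, 15.8, -31.3]]
318 216 284 [[-31.9, -18.4, -30.4], [-31.0, 15.6, -31.5]]
ends in tool [[38.0, -0.7, -29.7], [-36.2, -0.6, -31.1]]
collar ((279.9140625, 51.15689468383789), (53.15928268432617, 103.20232391357422), 0.9548412561416626) [[568.48173751 282.81567058 120.        ]] (np.float64(111.44310661362907), np.float64(86.45914801417597)) [[562.1, 233.0, 120.0], [531.9, 314.1, 120.0], [574.4, 329.9, 120.0], [607.4, 250.0, 120.0]]
bbox (212, 181, 79, 145)
195 212 290 [[32.3, -18.0, -30.5], [32.3, 16.2, -30.5]]
215 213 289 [[23.0, -17.8, -30.5], [23.0, 16.1, -30.5]]
235 213 288 [[13.3, -18.2, -30.4], [13.3, 16.0, -30.4]]
300 216 285 [[-21.4, -18.0, -30.3], [-21.4, 15.9, -30.3]]
318 216 284 [[-32.1, -18.4, -30.3], [-32.0, 15.8, -30.3]]
ends in tool [[38.6, -0.7, -30.5], [-36.9, -0.5, -30.3]]
collar ((264.4999694824219, 77.99999237060547), (111.99998474121094, 48.99999237060547), 90.0) [[564.78214969 290.82362066 120.        ]] (np.float64(109.97963544731194), np.float64(101.85412521135376)) [[527.1, 329.5, 120.0], [569.0, 344.3, 120.0], [605.6, 249.2, 120.0], [560.1, 233.2, 120.0]]
```

```bash
python3 - <<'E'
from h import *; from bench import r
import pickle
st=r.sense(); t=r.snapshot("top"); s=r.snapshot("scene"); st2=r.sense()
p=(st["tool_pos"]+st2["tool_pos"])/2; print(state(st)["tool_pos"],state(st2)["tool_pos"],state(st2)["tcp_rot"])
pickle.dump((st,t,s),open("v5.pkl","wb"))
print("head proj in top",proj(t,p+[0,0,30.4]),"foot in scene",proj(s,p-[0,0,94.6]),"foot edge")
cv2.imwrite("pics/t9.png",cv2.resize(t["image"][140:290,40:210],None,fx=4.5,fy=4,interpolation=cv2.INTER_CUBIC))
a=s["image"][60:170,310:400];cv2.imwrite("pics/s9.png",cv2.resize(a,None,fx=5,fy=5,interpolation=cv2.INTER_CUBIC))
E
```

```text
[581.09, 209.09, 285.52] [580.97, 209.49, 285.4] [-179.97, 0.17, 109.31]
head proj in top [[100.87803262 203.1704637 ]] foot in scene [[333.93174314 125.1767433 ]] foot edge
```

View pics/t9.png

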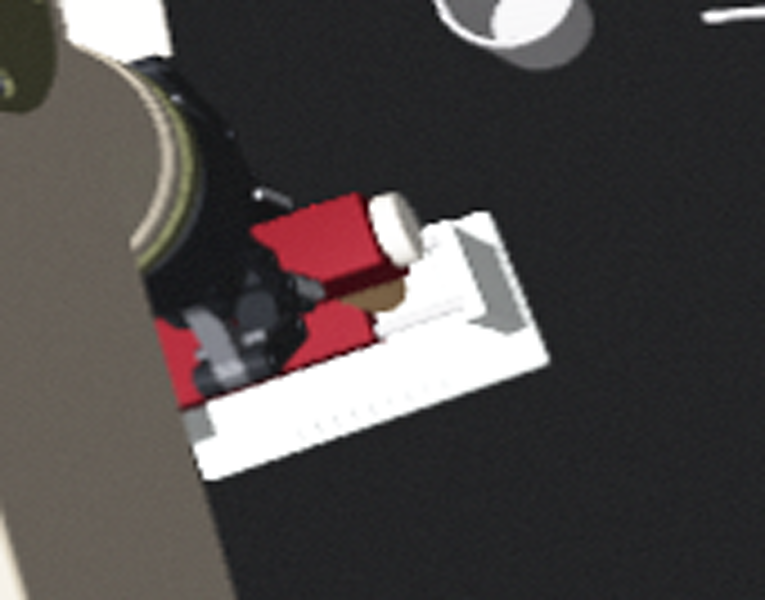

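View pics/s9.png

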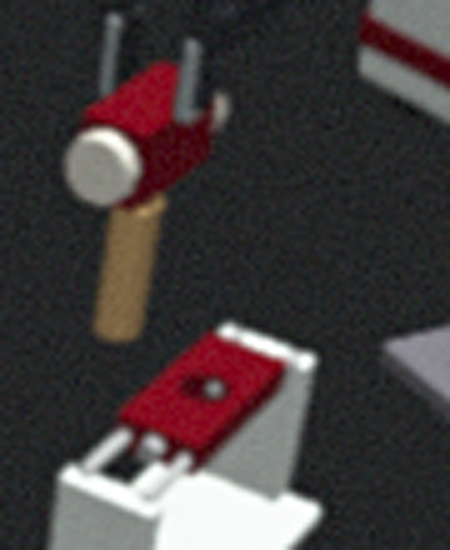

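The top view shows the arm hiding the hole. In the scene view the foot is at about (333.6,126), against a prediction of (333.9,125.2), so that camera agrees with the hand to about 1 mm. The hole there is at about (351,137.6).

```bash
python3 - <<'E'
from h import *
import pickle
st,t,s=pickle.load(open("v5.pkl","rb"))
print(plane(s,[(350.8,137.6),(350.3,137.6),(350.8,137.2),(351.3,137.6)],120))
w=pickle.load(open("v4.pkl","rb"))[1]; e=hole(w,(200,330,10,160))[0]
print(tri(w,e[0],s,(350.8,137.6)))
im=s["image"][126:150,336:366]; rch=im[...,2].astype(int); print(rch[6:18,8:26])
# collar contour in the scene: gives the hole's x from mid of long edges
m=red(s["image"]);cs=[c for c in blobs(m,150) if 325<cv2.boundingRect(c)[0]<345 and cv2.boundingRect(c)[1]>100]
for c in cs: print(cv2.boundingRect(c))
E
```

```text
[[570.04461698 287.9646342  120.        ]
 [569.34458388 286.80654634 120.        ]
 [568.58662249 289.24100079 120.        ]
 [570.7446901  289.12284646 120.        ]]
(array([566.37295941, 289.79911539, 117.41933987]), np.float64(2.8331939771682837))
[[ 79 112 134 142 141 142 140 139 137 139 138 135 137 137 133 136 135 137]
 [116 134 140 141 137 137 134 135 136 136 139 140 137 139 138 135 132 141]
 [142 140 137 124 124 116 121 121 127 126 133 136 133 133 138 138 136 136]
 [140 130 113  94  85  86  85  85  92  97 109 128 135 136 138 140 141 136]
 [135 126  99  73  65  61  62  81  99 103  91 107 123 136 140 136 139 136]
 [139 123  88  68  69  64  73 102 132 130  97  84 111 135 137 139 136 123]
 [140 123 104  81  67  70  66  87 118 114  86  85 118 138 143 136 121  99]
 [137 137 122 106  97  90  83  79  90  91  95 103 125 133 134 116  92  74]
 [139 140 136 136 128 121 107 107 105 112 120 134 136 134 113  96  76  64]
 [140 138 137 140 137 134 133 133 136 133 136 142 133 121  92  72  67  72]
 [135 137 135 133 138 140 138 139 140 138 137 135 118  96  71  68  74  91]
 [137 135 138 136 140 141 136 139 136 138 136 115  93  75  69  78  97 119]]
(334, 126, 33, 26)
```

```bash
python3 - <<'E'
from h import *; from bench import r
plan(r.sense(),[566.7,287.9,240],110,3)
E
```

```text
dist 91.72105465583184 turn deg [-0.03  0.17 -0.69]
[[26.2817, 4.1624, 15.0565], [-0.0002, 0.001, -0.004]]
[[26.2503, 4.265, 15.0825], [-0.0002, 0.001, -0.004]]
[[26.2184, 4.3674, 15.1086], [-0.0002, 0.001, -0.004]]
```

Emit:
carry_out:
  increments:
    - [[0.02,0.003,0],[0,0.001,-0.004],1]
    - [[0.024,0.004,0.005],[0,0.001,-0.004],1]
    - [[0.02,0.003,0.015],[0,0,-0.003],1]
    - [[0.006,0.001,0.013],[0,0,0],1]
    - [[0,0,0],[0,0,0],1]
    - [[0,0,0],[0,0,0],1]

```text
time: 8.55
tool_pos: [568.8, 277.4, 250.0]
tcp_rot: [-179.9, 0.1, 109.7]
ft_force: [0.2, -0.2, -2.2]
finger_gap: 31.7
```

```bash
python3 - <<'E'
from h import *; from bench import r
st=r.sense();print(state(st))
plan(st,[566.7,287.9,228],110,1)
E
```

```text
{'time': 8.55, 'tool_pos': [568.83, 277.37, 250.01], 'tcp_rot': [-179.87, 0.13, 109.71], 'ft_force': [0.18, -0.21, -2.22], 'wrist_torque': [0.02, -0.04, 0.01], 'finger_gap': 31.7}
dist 24.486185528701732 turn deg [-0.13  0.13 -0.29]
[[10.6768, 1.5897, 21.9784], [-0.0022, 0.0022, -0.005]]
```

Emit:
carry_out:
  increments:
    - [[0.0065,0.001,0.01],[-0.001,0.001,-0.004],1]
    - [[0.003,0.0005,0.006],[0,0,0],1]
    - [[0,0,0],[0,0,0],1]
    - [[0,0,0],[0,0,0],1]

```text
time: 8.95
tool_pos: [568.1, 285.2, 233.8]
tcp_rot: [180.0, 0.1, 109.8]
ft_force: [-0.5, 0.1, -2.8]
finger_gap: 31.3
```

```bash
python3 - <<'E'
from h import *; from bench import r
st=r.sense();print(state(st))
plan(st,[566.7,287.9,228],110,1)
s=r.snapshot("scene");t=r.snapshot("top");w=r.snapshot("wrist")
P=st["tool_pos"]+[0,0,-94.6];print("foot",proj(s,P))
a=cv2.resize(s["image"][80:160,310:390],(560,560),interpolation=cv2.INTER_CUBIC);cv2.imwrite("pics/s10.png",a);cv2.imwrite("pics/w10.png",w["image"])
E
```

```text
{'time': 8.95, 'tool_pos': [568.11, 285.25, 233.77], 'tcp_rot': [180.0, 0.1, 109.81], 'ft_force': [-0.51, 0.1, -2.82], 'wrist_torque': [-0.01, 0.05, -0.01], 'finger_gap': 31.33}
dist 6.505941069523384 turn deg [ 0.    0.1  -0.19]
[[2.9855, -0.4266, 5.7647], [0.0001, 0.0017, -0.0034]]
foot [[350.61323362 131.53019234]]
```

View pics/s10.png

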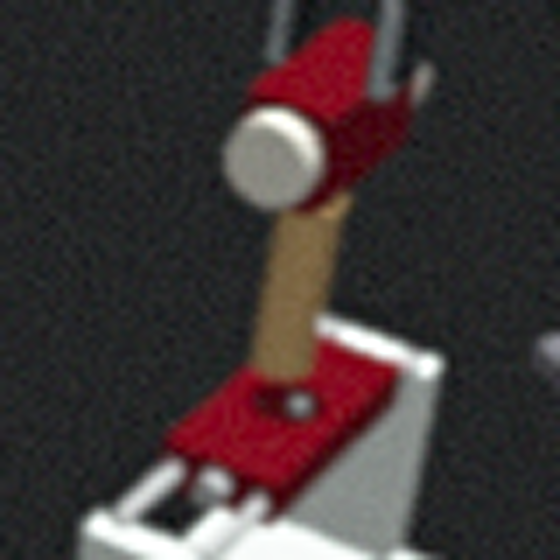

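View pics/w10.png

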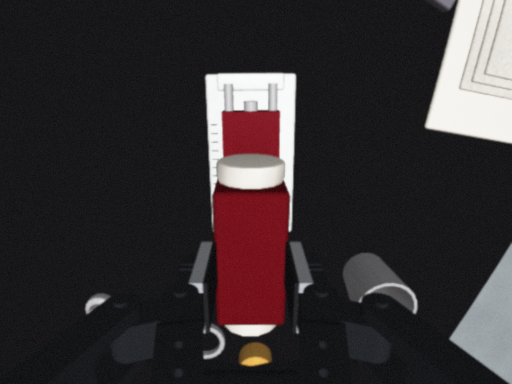

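The scene view shows the foot (bottom about (350.3,134)) right over the hole, about 19 mm up. In the wrist view the collar's end (columns 222–279) lines up with the head (213–288).

```bash
python3 - <<'E'
from h import *; from bench import r
st=r.sense();w=r.snapshot("wrist");s=r.snapshot("scene");p=st["tool_pos"];print(state(st))
R=Ro.from_euler("xyz",st["tcp_rot"],degrees=True);Rc=cv2.Rodrigues(w["rvec"])[0]; c=-Rc.T@w["tvec"]
print("cam",R.inv().apply(c-p).round(2),"axis",R.inv().apply(Rc[2]).round(4),"right",R.inv().apply(Rc[0]).round(4))
k=red(w["image"])
for y,z in((120,120),(130,120),(140,120),(150,120),(200,p[2]+30.4),(230,p[2]+30.4),(310,p[2]+30.4)):
  xs=np.where(k[y,200:300])[0]+200; P=plane(w,[[xs.min()-.5,y],[xs.max()+.5,y]],z);L=R.inv().apply(P-p)
  print(y,xs.min(),xs.max(),L[:,:2].round(1).tolist(),"mid",L.mean(0)[1].round(2))
# end edge of collar
for P in([566.7,287.9,120],[565.4,288.4,120],[568,289,120]): print(proj(s,P))
E
```

```text
{'time': 9.1, 'tool_pos': [568.21, 285.35, 234.11], 'tcp_rot': [179.97, 0.1, 109.81], 'ft_force': [0.41, 0.35, -2.65], 'wrist_torque': [-0.01, -0.01, -0.0], 'finger_gap': 31.11}
cam [  78.66   -0.88 -169.68] axis [-0.308  -0.0013  0.9514] right [8.0e-04 1.0e+00 1.6e-03]
120 223 278 [[49.3, -24.4], [49.4, 21.8]] mid -1.3
130 223 278 [[41.1, -24.6], [41.1, 22.0]] mid -1.29
140 223 277 [[32.7, -24.7], [32.8, 21.3]] mid -1.71
150 224 277 [[24.3, -24.1], [24.3, 21.5]] mid -1.28
200 214 288 [[30.0, -17.1], [30.0, 15.4]] mid -0.84
230 215 287 [[15.8, -17.2], [15.8, 15.5]] mid -0.82
310 216 284 [[-27.2, -18.2], [-27.2, 15.7]] mid -1.26
[[349.95664737 137.00728728]]
[[349.77775529 136.72079611]]
[[350.58729366 137.12100412]]
```

Emit:
carry_out:
  increments:
    - [[0.003,-0.0003,0.005],[0,0.001,-0.003],1]
    - [[0.001,0,0.005],[0,0,0],1]
    - [[0,0,0],[0,0,0],1]
    - [[0,0,0],[0,0,0],1]

```text
time: 9.6
tool_pos: [566.6, 289.5, 223.6]
tcp_rot: [179.9, 0.0, 110.0]
ft_force: [-0.1, 1.3, -2.8]
finger_gap: 31.3
```

```bash
python3 - <<'E'
from h import *; from bench import r
st=r.sense();print(state(st))
s=r.snapshot("scene")
print("foot",proj(s,st["tool_pos"]+[0,0,-94.6]))
a=cv2.resize(s["image"][80:160,310:390],(560,560),interpolation=cv2.INTER_CUBIC);cv2.imwrite("pics/s11.png",a)
E
```

```text
{'time': 9.6, 'tool_pos': [566.57, 289.49, 223.57], 'tcp_rot': [179.93, 0.03, 110.0], 'ft_force': [-0.11, 1.29, -2.83], 'wrist_torque': [0.02, 0.0, -0.08], 'finger_gap': 31.28}
foot [[350.86759673 134.01793176]]
```

View pics/s11.png

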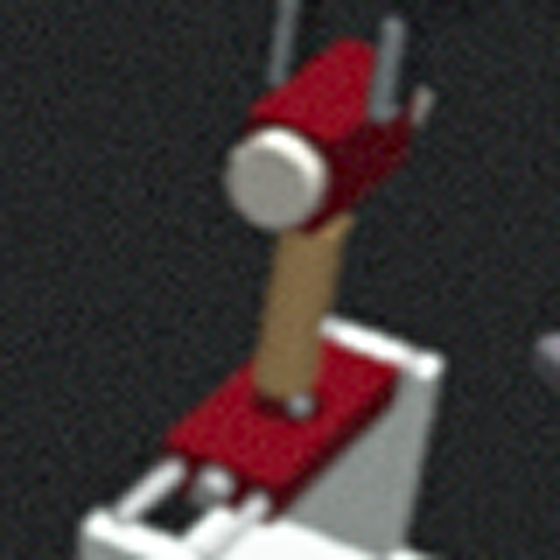

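The foot sits about 9 mm over the hole and is well centred. I'll feel my way down.

Emit:
carry_out:
  increments:
    - [[0,0,0.003],[0,0,0],1]
    - [[0,0,0.003],[0,0,0],1]
    - [[0,0,0.0015],[0,0,0],1]
    - [[0,0,0],[0,0,0],1]

```text
time: 10.05
tool_pos: [566.6, 289.4, 215.4]
tcp_rot: [179.9, 0.0, 110.0]
ft_force: [-0.5, -0.7, -3.3]
finger_gap: 31.6
```

Emit:
carry_out:
  increments:
    - [[0,0,0.0015],[0,0,0],1]
    - [[0,0,0.001],[0,0,0],1]
    - [[0,0,0],[0,0,0],1]

```text
time: 10.35
tool_pos: [566.7, 289.3, 212.7]
tcp_rot: [179.9, 0.0, 110.0]
ft_force: [-0.9, -0.2, -2.9]
finger_gap: 31.4
```

Emit:
carry_out:
  increments:
    - [[0,0,0.0015],[0,0,0],1]
    - [[0,0,0.001],[0,0,0],1]
    - [[0,0,0],[0,0,0],1]

```text
time: 10.65
tool_pos: [566.7, 289.4, 210.1]
tcp_rot: [179.9, 0.0, 110.0]
ft_force: [0.6, -0.5, -2.7]
finger_gap: 31.1
```

Emit:
carry_out:
  increments:
    - [[0,0,0.0015],[0,0,0],1]
    - [[0,0,0.001],[0,0,0],1]
    - [[0,0,0],[0,0,0],1]

```text
time: 10.95
tool_pos: [566.8, 289.4, 207.5]
tcp_rot: [179.9, 0.0, 110.0]
ft_force: [0.2, 0.0, -3.5]
finger_gap: 31.5
```

```bash
python3 - <<'E'
from h import *; from bench import r
st=r.sense();print(state(st))
s=r.snapshot("scene");a=cv2.resize(s["image"][80:160,310:390],(560,560),interpolation=cv2.INTER_CUBIC);cv2.imwrite("pics/s12.png",a)
E
```

```text
{'time': 10.95, 'tool_pos': [566.75, 289.41, 207.45], 'tcp_rot': [179.91, 0.03, 110.0], 'ft_force': [0.2, 0.01, -3.54], 'wrist_torque': [-0.03, -0.02, 0.05], 'finger_gap': 31.49}
```

View pics/s12.png

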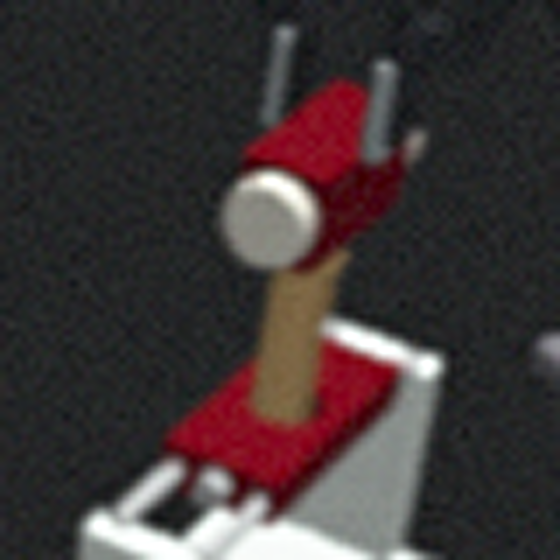

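The handle is entering the hole with no contact force, and the foot is about 7 mm below the collar top. I'll continue steadily and watch the force.

Emit:
carry_out:
  increments:
    - [[0,0,0.002],[0,0,0],1]
    - [[0,0,0.002],[0,0,0],1]
    - [[0,0,0.002],[0,0,0],1]
    - [[0,0,0.001],[0,0,0],1]

```text
time: 11.4
tool_pos: [566.8, 289.6, 200.2]
tcp_rot: [179.9, 0.0, 110.0]
ft_force: [-1.3, 0.1, -2.7]
finger_gap: 31.1
```

Emit:
carry_out:
  increments:
    - [[0,0,0.002],[0,0,0],1]
    - [[0,0,0.002],[0,0,0],1]
    - [[0,0,0.002],[0,0,0],1]
    - [[0,0,0.001],[0,0,0],1]

```text
time: 11.8
tool_pos: [566.7, 289.6, 192.4]
tcp_rot: [179.9, 0.0, 110.0]
ft_force: [0.6, 0.7, -2.6]
finger_gap: 31.1
```

```bash
python3 - <<'E'
from h import *; from bench import r
st=r.sense();print(state(st))
E
```

```text
{'time': 11.8, 'tool_pos': [566.74, 289.6, 192.37], 'tcp_rot': [179.9, 0.01, 110.0], 'ft_force': [0.62, 0.75, -2.55], 'wrist_torque': [0.05, 0.07, -0.02], 'finger_gap': 31.08}
```

Emit:
carry_out:
  increments:
    - [[0,0,0.004],[0,0,0],1]
    - [[0,0,0.004],[0,0,0],1]
    - [[0,0,0.004],[0,0,0],1]
    - [[0,0,0.002],[0,0,0],1]
    - [[0,0,0],[0,0,0],1]

```text
time: 12.3
tool_pos: [566.5, 289.6, 176.6]
tcp_rot: [179.9, 0.0, 110.0]
ft_force: [0.2, 0.5, -1.8]
finger_gap: 31.3
```

Emit:
carry_out:
  increments:
    - [[0,0,0.004],[0,0,0],1]
    - [[0,0,0.004],[0,0,0],1]
    - [[0,0,0.003],[0,0,0],1]
    - [[0,0,0.001],[0,0,0],1]
    - [[0,0,0],[0,0,0],1]

```text
time: 12.8
tool_pos: [566.6, 289.7, 163.5]
tcp_rot: [179.9, 0.0, 110.0]
ft_force: [0.5, 0.3, -3.3]
finger_gap: 31.4
```

```bash
python3 - <<'E'
from h import *; from bench import r
st=r.sense();print(state(st))
s=r.snapshot("scene");a=cv2.resize(s["image"][90:160,315:385],(560,560),interpolation=cv2.INTER_CUBIC);cv2.imwrite("pics/s13.png",a)
w=r.snapshot("wrist");cv2.imwrite("pics/w13.png",w["image"]);st=r.sense();print(state(st))
E
```

```text
{'time': 12.8, 'tool_pos': [566.57, 289.68, 163.55], 'tcp_rot': [179.93, 0.0, 110.01], 'ft_force': [0.49, 0.33, -3.33], 'wrist_torque': [0.09, 0.05, 0.02], 'finger_gap': 31.42}
{'time': 12.9, 'tool_pos': [566.61, 289.67, 163.75], 'tcp_rot': [179.93, 0.0, 110.0], 'ft_force': [-0.05, -0.34, -3.85], 'wrist_torque': [0.07, 0.08, 0.02], 'finger_gap': 31.5}
```

View pics/s13.png

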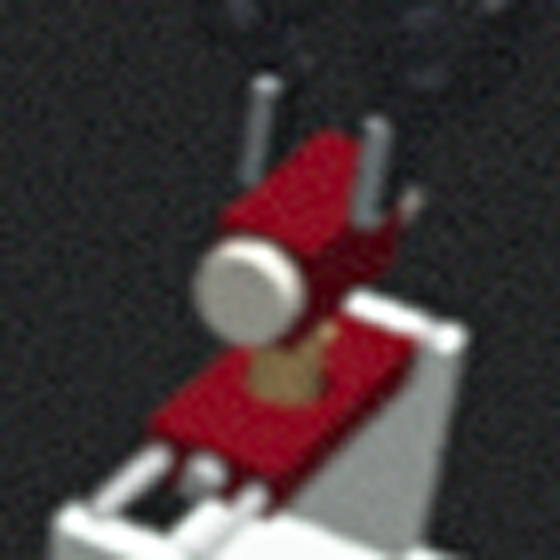

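The scene view shows the handle in the hole and the head about 34 mm above the collar. A small moment hints at a light side contact, so I'll ease over slightly and check whether it drops.

Emit:
carry_out:
  increments:
    - [[0.0008,0,0],[0,0,0],1]
    - [[0,0,0],[0,0,0],1]

```text
time: 13.1
tool_pos: [566.5, 290.4, 164.1]
tcp_rot: [179.9, 0.0, 110.0]
ft_force: [0.3, -0.3, -3.0]
finger_gap: 31.2
```

```bash
cat > avg.py <<'E'
from h import *; from bench import r
A=[]
for i in range(6):
    st=r.sense();A.append(np.r_[st["ft_force"],st["wrist_torque"]]); r.snapshot("wrist")
print(state(st)["tool_pos"],state(st)["tcp_rot"],np.mean(A,0).round(3),np.std(A,0).round(3),st["time"])
E
python3 avg.py
```

```text
[566.51, 290.36, 163.99] [179.91, 0.01, 110.0] [-0.238  0.008 -2.809  0.022 -0.025 -0.018] [0.589 0.428 0.356 0.024 0.006 0.038] 13.35
```

The moment is gone, so the handle is free. I'll carry on down.

Emit:
carry_out:
  increments:
    - [[0,0,0.003],[0,0,0],1]
    - [[0,0,0.003],[0,0,0],1]
    - [[0,0,0.003],[0,0,0],1]
    - [[0,0,0.001],[0,0,0],1]
    - [[0,0,0],[0,0,0],1]

```text
time: 13.9
tool_pos: [566.3, 290.2, 152.7]
tcp_rot: [179.9, 0.0, 110.0]
ft_force: [0.2, 1.4, -3.2]
finger_gap: 31.2
```

```bash
python3 avg.py
```

```text
[566.62, 290.35, 153.29] [179.89, 0.01, 109.99] [ 0.229  0.055 -2.924  0.021  0.005 -0.   ] [0.413 0.726 0.699 0.019 0.036 0.028] 14.15
```

Now the ridge enters the hole at a TCP height of about 146.6, so I'll use small steps.

Emit:
carry_out:
  increments:
    - [[0,0,0.002],[0,0,0],1]
    - [[0,0,0.002],[0,0,0],1]
    - [[0,0,0.001],[0,0,0],1]
    - [[0,0,0],[0,0,0],1]

```text
time: 14.6
tool_pos: [566.8, 290.4, 148.1]
tcp_rot: [179.9, 0.0, 110.0]
ft_force: [0.6, 0.1, -2.7]
finger_gap: 31.1
```

Emit:
carry_out:
  increments:
    - [[0,0,0.0015],[0,0,0],1]
    - [[0,0,0.001],[0,0,0],1]
    - [[0,0,0],[0,0,0],1]

```text
time: 14.9
tool_pos: [566.8, 290.4, 145.3]
tcp_rot: [179.9, 0.0, 110.0]
ft_force: [0.2, -0.5, -3.1]
finger_gap: 30.9
```

```bash
python3 avg.py
```

```text
[566.92, 290.49, 145.64] [179.84, 0.01, 109.99] [ 0.376  0.134 -3.375  0.034  0.018 -0.006] [0.486 0.532 0.406 0.023 0.027 0.029] 15.15
```

Emit:
carry_out:
  increments:
    - [[0,0,0.001],[0,0,0],1]
    - [[0,0,0.001],[0,0,0],1]
    - [[0,0,0],[0,0,0],1]

```text
time: 15.5
tool_pos: [567.0, 290.5, 143.6]
tcp_rot: [179.8, 0.0, 110.0]
ft_force: [-0.3, -0.1, -3.0]
finger_gap: 31.6
```

Emit:
carry_out:
  increments:
    - [[0,0,0.001],[0,0,0],1]
    - [[0,0,0.001],[0,0,0],1]
    - [[0,0,0],[0,0,0],1]

```text
time: 15.8
tool_pos: [567.0, 290.5, 141.4]
tcp_rot: [179.8, 0.0, 110.0]
ft_force: [0.2, 1.2, -3.8]
finger_gap: 31.7
```

```bash
python3 avg.py
```

```text
[567.1, 290.61, 141.66] [179.81, 0.01, 110.0] [-8.500e-02  2.690e-01 -2.731e+00  2.800e-02  2.000e-03  3.000e-03] [0.491 0.472 0.593 0.019 0.058 0.02 ] 16.05
```

Emit:
carry_out:
  increments:
    - [[0,0,0.001],[0,0,0],1]
    - [[0,0,0.001],[0,0,0],1]
    - [[0,0,0],[0,0,0],1]

```text
time: 16.4
tool_pos: [567.2, 290.6, 139.6]
tcp_rot: [179.8, 0.0, 110.0]
ft_force: [-0.8, 1.0, -2.2]
finger_gap: 31.3
```

Emit:
carry_out:
  increments:
    - [[0,0,0.001],[0,0,0],1]
    - [[0,0,0.001],[0,0,0],1]

```text
time: 16.6
tool_pos: [567.3, 290.7, 137.6]
tcp_rot: [179.8, 0.0, 110.0]
ft_force: [0.1, 0.9, -3.3]
finger_gap: 31.6
```

```bash
python3 avg.py
```

```text
[567.28, 290.67, 137.71] [179.78, 0.0, 110.0] [-0.089  0.288 -3.145  0.019  0.004 -0.009] [0.456 0.361 0.595 0.02  0.029 0.042] 16.85
```

Emit:
carry_out:
  increments:
    - [[0,-0.0004,0.001],[0.002,0,0],1]
    - [[0,0,0.001],[0,0,0],1]

```text
time: 17.1
tool_pos: [567.2, 290.7, 136.2]
tcp_rot: [179.9, -0.0, 110.0]
ft_force: [-0.5, -0.6, 0.2]
finger_gap: 31.7
```

Emit:
carry_out:
  increments:
    - [[0,-0.0002,0.001],[0.001,0,0],1]
    - [[0,0,0.001],[0,0,0],1]

```text
time: 17.3
tool_pos: [567.5, 290.9, 135.3]
tcp_rot: [179.8, -0.0, 110.0]
ft_force: [-1.3, -0.2, 2.4]
finger_gap: 31.6
```

```bash
python3 avg.py
```

```text
[567.52, 290.86, 135.1] [179.83, -0.01, 110.0] [-1.333  0.109  2.037 -0.055  0.222  0.031] [0.338 0.29  0.296 0.041 0.094 0.03 ] 17.55
```

The ridge has met the plungers: Fz is up about 5 N with the head about 5–8 mm off. There's a slight side load in -x, so I'll ease that way before pushing.

Emit:
carry_out:
  increments:
    - [[0,-0.0009,0],[0,0,0],1]
    - [[0,0,0],[0,0,0],1]

```text
time: 17.8
tool_pos: [567.3, 290.8, 135.2]
tcp_rot: [179.7, -0.0, 110.0]
ft_force: [0.7, -0.1, 1.2]
finger_gap: 31.1
```

```bash
python3 avg.py
```

```text
[567.23, 290.72, 135.22] [179.75, -0.01, 109.99] [ 1.118  0.393  0.561  0.134 -0.207  0.02 ] [0.564 0.454 0.399 0.019 0.077 0.025] 18.05
```

It's now centred between the plungers, as the side load flipped over 0.3 mm. I'll push steadily.

Emit:
carry_out:
  increments:
    - [[0,0.0002,0.0015],[0,0,0],1]
    - [[0,0,0.0015],[0,0,0],1]

```text
time: 18.3
tool_pos: [567.6, 290.9, 132.9]
tcp_rot: [179.7, -0.0, 110.0]
ft_force: [0.3, -0.7, 2.4]
finger_gap: 31.7
```

Emit:
carry_out:
  increments:
    - [[0,0,0.0015],[0,0,0],1]
    - [[0,0,0.0015],[0,0,0],1]

```text
time: 18.5
tool_pos: [567.1, 290.7, 129.5]
tcp_rot: [179.8, -0.0, 110.0]
ft_force: [-5.7, -2.1, 12.5]
finger_gap: 31.2
```

```bash
python3 avg.py
```

```text
[567.16, 290.74, 129.63] [179.78, -0.0, 110.0] [-3.097e+00 -7.790e-01  5.478e+00 -1.420e-01  5.040e-01 -1.000e-03] [1.345 0.75  3.197 0.08  0.171 0.017] 18.75
```

The TCP is at 129.6, which matches the head's underside at 120. I'll check visually and with a small extra push.

Emit:
carry_out:
  increments:
    - [[0,0,0.0015],[0,0,0],1]
    - [[0,0,0.001],[0,0,0],1]

```text
time: 19.0
tool_pos: [567.2, 290.8, 129.6]
tcp_rot: [179.7, 0.0, 110.0]
ft_force: [-5.2, -1.2, 8.4]
finger_gap: 31.2
```

```bash
python3 avg.py; python3 - <<'E'
from h import *; from bench import r
s=r.snapshot("scene");a=cv2.resize(s["image"][90:170,310:390],(560,560),interpolation=cv2.INTER_CUBIC);cv2.imwrite("pics/s14.png",a)
E
```

```text
[567.21, 290.74, 129.54] [179.74, 0.0, 110.01] [-5.68  -1.748 10.321 -0.381  0.968 -0.023] [0.345 0.633 0.936 0.018 0.037 0.032] 19.25
```

View pics/s14.png

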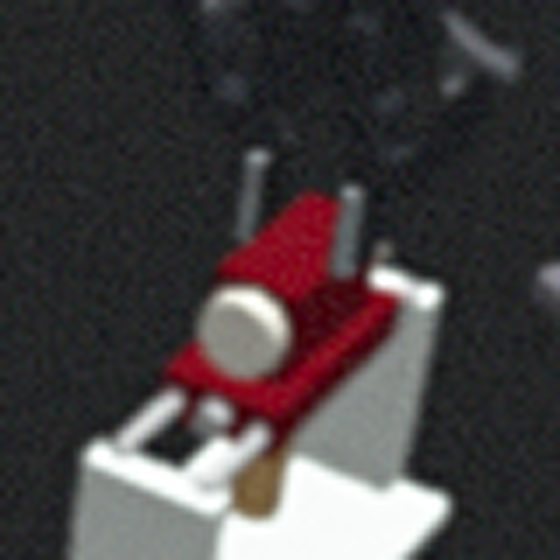

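The head looks flat on the collar, with the foot showing below it. It stayed at 129.5 under about 13 N of net push, so it is home. I'll relieve the side load and release.

Emit:
carry_out:
  increments:
    - [[0,-0.0006,-0.0002],[0,0,0],1]
    - [[0,0,0],[0,0,0],1]

```text
time: 19.55
tool_pos: [566.8, 290.6, 129.6]
tcp_rot: [179.7, -0.0, 110.0]
ft_force: [-2.1, -1.0, 3.1]
finger_gap: 31.5
```

```bash
python3 avg.py
```

```text
[566.76, 290.62, 129.61] [179.72, -0.0, 110.01] [-1.91  -0.489  2.847 -0.016  0.249  0.   ] [0.481 0.363 0.337 0.038 0.056 0.025] 19.8
```

Emit:
carry_out:
  increments:
    - [[0,0,0],[0,0,0],0.8]
    - [[0,0,0],[0,0,0],0.6]
    - [[0,0,0],[0,0,0],0.3]
    - [[0,0,0],[0,0,0],0]
    - [[0,0,0],[0,0,0],0]
    - [[0,0,0],[0,0,0],0]
    - [[0,0,0],[0,0,0],0]
    - [[0,0,0],[0,0,0],0]

```text
time: 20.65
tool_pos: [566.5, 290.1, 127.9]
tcp_rot: [179.8, 0.0, 110.0]
ft_force: [0.3, 0.2, -0.8]
finger_gap: 85.4
```

```bash
python3 avg.py; python3 - <<'E'
from h import *; from bench import r
cv2.imwrite("pics/w15.png",r.snapshot("wrist")["image"])
E
```

```text
[566.47, 290.09, 127.86] [179.82, 0.03, 109.99] [-0.283  0.111  0.308  0.013  0.004  0.009] [0.713 0.427 0.542 0.037 0.04  0.026] 20.9
```

View pics/w15.png

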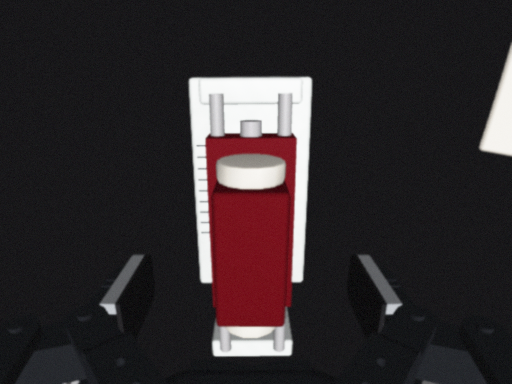

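The jaws are open and clear, with the head (columns 213–288) centred on the collar. I'll retreat straight up.

Emit:
carry_out:
  increments:
    - [[0,0,-0.005],[0,0,0],0]
    - [[0,0,-0.015],[0,0,0],0]
    - [[0,0,-0.03],[0,0,0],0]
    - [[0,0,-0.03],[0,0,0],0]
    - [[0,0,-0.03],[0,0,0],0]
    - [[0,0,-0.03],[0,0,0],0]
    - [[-0.03,0,-0.01],[0,0,0],0]
    - [[-0.04,0,0],[0,0,0],0]
    - [[-0.04,0,0],[0,0,0],0]
    - [[-0.03,0,0],[0,0,0],0]
    - [[0,0,0],[0,0,0],0]
    - [[0,0,0],[0,0,0],0]

```text
time: 22.2
tool_pos: [616.2, 155.2, 301.0]
tcp_rot: [179.0, 0.1, 110.2]
ft_force: [-0.6, 0.4, -0.2]
finger_gap: 85.7
```

```bash
python3 - <<'E'
from h import *; from bench import r
st=r.sense();print(state(st))
s=r.snapshot("scene");w=r.snapshot("wrist");t=r.snapshot("top")
a=cv2.resize(s["image"][90:220,300:400],(500,600),interpolation=cv2.INTER_CUBIC);cv2.imwrite("pics/s16.png",a);cv2.imwrite("pics/w16.png",w["image"]);cv2.imwrite("pics/t16.png",t["image"]);cv2.imwrite("pics/sf16.png",s["image"])
k=red(w["image"])
for c in blobs(k,800):
  b=cv2.minAreaRect(c);print(b,plane(w,b[0],160),angle(w,b,160))
E
```

```text
{'time': 22.2, 'tool_pos': [616.19, 155.21, 301.05], 'tcp_rot': [179.02, 0.14, 110.15], 'ft_force': [-0.56, 0.44, -0.2], 'wrist_torque': [0.02, -0.01, -0.06], 'finger_gap': 85.65}
((247.0, 34.5), (69.0, 48.0), 90.0) [[573.73456516 265.43047915 160.        ]] (np.float64(110.08523713121691), np.float64(54.97301986664984))
```

View pics/s16.png

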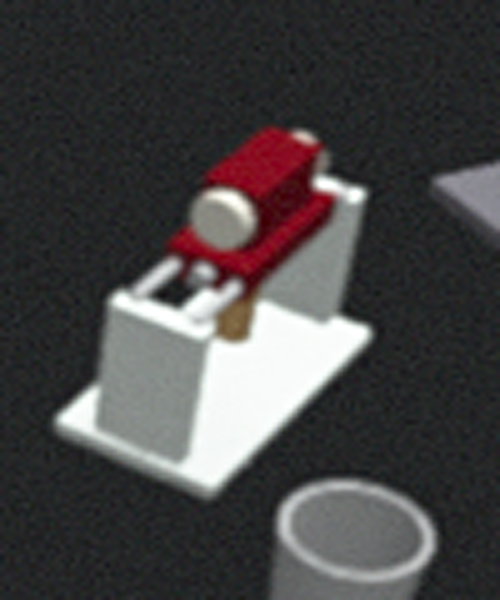

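View pics/w16.png

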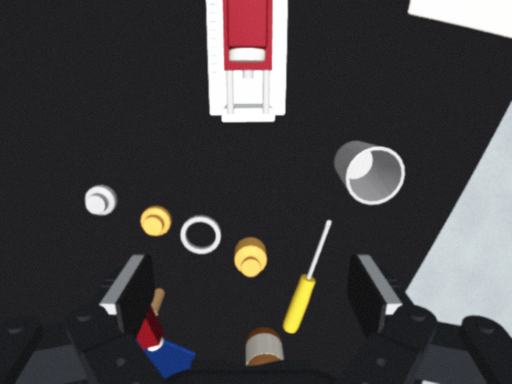

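View pics/t16.png

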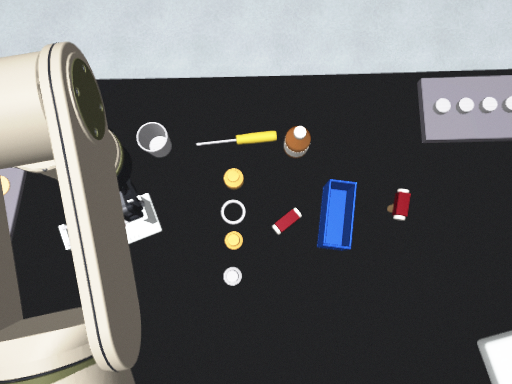

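```bash
python3 - <<'E'
from h import *; from bench import r
s=r.snapshot("scene")
im=s["image"].astype(int); m=((im[...,2]>90)&(im[...,2]-im[...,0]>40)&(im[...,1]-im[...,0]>15)).astype(np.uint8)
ys,xs=np.where(m[140:180,335:360]); print("foot px x",xs.min()+335,xs.max()+335,"lowest row",ys.max()+140)
d=np.array([.91,-.41,0])
for z in(35,39,43): print(z,proj(s,np.array([566.5,290.5,z])+11.3*np.array([.687,-.727,0])).round(1))
# near white end cap: its centre at +45 along -long direction, z=140 when home
y=np.array([-.342,.940,0])
k=(im.min(2)>110).astype(np.uint8)*255
for c in blobs(k[110:145,330:360],20): print("cap",np.array(cv2.minAreaRect(c)[0])+[330,110],cv2.contourArea(c))
for z in(140,144,148): print(z,proj(s,np.array([566.3,291,z])-45*y).round(1))
E
```

```text
foot px x 344 350 lowest row 163
35 [[345.7 164.2]]
39 [[345.9 163. ]]
43 [[346.1 161.9]]
cap [344.5 137. ] 102.5
140 [[343.5 137.8]]
144 [[343.7 136.5]]
148 [[343.9 135.2]]
```

```bash
python3 - <<'E'
from bench import r
print(r.hand_in())
E
```

```text
the job is handed in; nothing more can be done
None
```

The large mallet is now in the holder's dark red collar, pushed past the spring catch with its head down on the block, and I've handed the job in. It took about 22 s of the 72 s allowed.

**How it went:**
- **Pick-up:** I gripped the head by its flat sides at 60 N and lifted it clear of the bin with no visible slip.
- **Insertion:** The handle went into the hole without contact at the rim. One light side contact partway down went away after a 0.8 mm shift. The ridge met the plungers with the TCP at about 136 mm. The highest push I read was 12.5 N at the wrist, about 15 N with the mallet's weight added.
- **Seating:** The head stopped at TCP 129.5 mm, where 129.6 was expected for sitting on the block. It did not go lower under about 13 N.

**Last checks:**
- After release the wrist force read about zero. The arm then backed off to z = 301 mm, touching nothing.
- The pictures show the head on the collar with no visible gap, and the other things look unmoved.

**What disagreed or was weak:**
- In the final scene picture the foot and the end cap came out about 2 mm higher than fully home would give. That is within the 2 mm calibration and pixel error, and well short of the 8 mm caught position. The TCP height and the hard stop are the stronger evidence.
- Triangulated heights with short baselines came out low: 134 mm against 140 for the head top, and 113 mm against 120 for the collar. Size checks (70 mm and 34 mm for the head, about 30 mm across the 28 mm hole) supported the stated heights.
- The top, wrist and scene estimates of the hole differed by 2 to 4 mm, so I settled its position with the foot-over-hole view and by feel.
- The gripper reported 31.4 mm across the 34 mm head.

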